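Set the radio needle from the low side

ROBOT

A 6-joint arm with a two-finger parallel gripper is mounted at the origin on the work surface. World frame = base frame: x ahead of the robot, y to its left, z up, the work surface at z = 0. Lengths are in m, angles in rad, forces in N, time in s.
With the tool pointing down it reaches from about 0.35 to 0.925 m from the base axis. Payload 6.4 kg.
Tool frame: the origin (TCP) lies midway between the tips of the shut fingers; the grasp point (between the pads) lies 19 mm behind it; z points along the fingers, y is the direction in which the jaws open and shut (so a half turn about z gives the same grasp; the last joint's range is limited). The gripper opens to 85 mm and grips with 20 to 120 N. Pads are 22 mm wide; open, the fingers measure 114 mm over their backs; the gripper's body (76 mm by 85 mm) begins 54 mm behind the grasp point. The pads swing forward as they close: fully open they stand 13 mm farther back than shut.
Start: joints at [1.025, 0.245, 1.558, -0, 1.339, -0.174], TCP at [0.236, 0.606, 0.231] pointing down, gripper open.
Joint ranges: [-3.13, 3.13], [-1.02, 2.26], [0.13, 2.54], [-0.95, 4.09], [0.21, 2.88], [-2.74, 2.74]. Speed limits (rad/s): [2.57, 2.57, 3.14, 3.14, 3.14, 3.14].

INTERFACE

Orientations are given as a unit quaternion [w, x, y, z].
In Python, from workcell import sensors, eyes, workorder gives the robot as it stands. The module is installed in compiled form; this text tells all that it offers.
- The arm moves only by the shell command python3 -m pendant 'ROWS'. ROWS is JSON, a list of rows, each an object with "claw": the finger opening in m, from 0 to 0.0854; "linear": the shift along the world's x, y, z in m, a list of three; "twist": the turn, a rotation vector about the world's x, y, z in degrees, a list of three. A call has 1 to 10 rows; each row shifts and turns the commanded pose from where the row before left it; what a row does not reach is not made up. A row lasts 1/8 s, in which the tool goes at most 62.5 mm and 10.7 degrees, less where a joint would pass 70% of its speed; a pose out of reach is approached as far as the arm can. A call with a gripper value outside its range is refused whole. The fingers move at their own pace and stop on an object; the grip force is fixed at half the most. Time passes only in rows, so rows that do not move let the fingers close. It gives the time, the measured TCP pose, the force and the opening at its end, in the units of the state.
- sensors.state(): the state, without advancing time (a new reading comes with each control period).
- eyes.camera(name): name is "side" or "top"; returns a dict with "color" (480x640x3 uint8, blue, green, red), "depth" (480x640 float32, m along the optical axis (not along the pixel's ray), 0 where there is no reading), "camera_matrix" (3x3 intrinsics, pixels), "T" (4x4, takes a point from camera to world coordinates). Camera axes: x right, y down, z forward; pixel columns grow to the right and rows downward; lengths in m; the calibration is good to about 2 mm. A picture is of the moment at which its call begins.
- workorder.finish_job(): hands the job in, once; it reports no verdict.
The state is a dict: "time_s": time; "joint_positions": joint angles; "joint_velocities": joint speeds; "joint_efforts": joint torques, N m; "position": TCP position; "orientation": TCP orientation; "wrist_force": force on the tool from outside, world axes, zero at the start; "wrist_torque": the same for the moment, N m; "gripper_width": finger opening in m.
Only numpy, scipy, OpenCV 4.12 (cv2) and the standard library are available. Lean on these libraries where they do the work, as an engineer would, in place of code of your own. Each camera call takes 0.05 s, during which the arm holds its last target. There are 200 camera calls.

TASK

Tune the bedside radio: slide its orange tab to run the red needle all the way back to the low end (left, seen from the robot), lean it gently on the hidden rubber bumper with about 8 N for half a second (more than 14 N snaps the cord), then bring the needle up and stop it on the green mark without ever running past it. The tab has play, so come up from the low side only and leave the play taken up, with the tab on the needle's high side; then let go, leaving everything else on the top alone.

Things in the scene. Friction and masses are not known exactly. Their poses are not given: they have to be found in the camera images.
- radio: Teal radio lying on its back, dial up, fixed to the top: 150 mm (x) by 280 mm (y) by 60 mm high, flat upper face 60 mm above its origin. Origin: centre of its underside. Its +y is the low end of the dial (left, seen from the robot), its -y the high end; tab and needle move along this y axis.
- tab_top (a point): Centre of the top of the orange tab, an upright block 18 (radio x) by 12 (radio y) by 24 mm high; this point is 86 mm above the radio's underside, 35 mm to -x of its centre line, flat face all round. It has 14 mm of play on the needle (7 mm either way in y): within the play it moves alone with 0.8 N, at either end it carries the needle with 3 N in all. Stays where left.
- needle_tip (a point): Middle of the red needle, a bar 3 mm wide in radio y and 28 mm long in radio x, under the clear window of the dial, 54 mm above the radio's underside. It cannot be touched, only carried by the tab, and stays where it is left.
- mark (a point): Middle of the green mark, a band 6 mm wide in radio y under the needle, with a green block 14 mm long beside it on the case; axes as the radio's. The needle is on the mark when both have the same y in the radio's frame. It starts 28 mm or more to the high (-y) side of the needle and does not move.
- bumper: Holder of the rubber bumper, hidden in the case: its origin is fixed, 90 mm to +y of the radio's centre. The soft nose sits somewhere 3 to 35 mm to -y of this origin and can only be felt; the needle's middle is 3 mm to -y of the nose when they meet. It pushes back about 4 N per mm, on top of the 3 N of sliding friction felt at the tab.
- needle: The needle's carriage inside the case; its origin is at the radio's underside level, on the radio's centre line, at the needle's y. Moves along radio y only.
- tiffin: Red plastic tiffin box with two white clips, 114 x 166 x 63 mm high, origin under its centre. Leave alone.
- tumbler: Steel tumbler, 72 mm across, 100 mm high, origin under its centre. Leave alone.
- jar: Glass jar of hair bands with yellow cap, 68 mm across, 96 mm high, origin under its centre. Leave alone.
- saucer: White ceramic saucer, 136 mm across, 18 mm high, origin under its centre, left of the radio. Leave alone.
- top: Wooden toy top, 54 mm across, 54 mm high, standing point up right of the radio, origin under its centre. Leave alone.
- case: Blue spectacle case, 60 x 160 x 35 mm high, beyond the radio, origin under its centre. Leave alone.

How it is judged:
On the way:
1. the needle leans on the low-end bumper with 4 to 14 N for 0.3 s (contact force between needle and bumper between 4 and 14 N), for 0.3 s.
At the end, for the whole second after the job is handed in: the needle rests within 3.5 mm of the middle of the green mark and the tab lies at least 4 mm to the high side of the needle (within 3 mm of the high end of its play) (y of needle_tip in the frame of mark between -0.0035 and 0.0035 m and y of tab_top in the frame of needle_tip below -0.004 m); the robot touches nothing.
It fails at once if the rubber bumper was loaded with more than 14 N (the dial cord snaps) (contact force between needle and bumper above 14 N).
It fails at once if the needle ran more than 6 mm past the green mark, towards the high end (y of needle_tip in the frame of mark below -0.006 m).
It fails at once if a bystander was moved more than 20 mm or tipped (distance of any of tiffin, tumbler, jar, saucer, top, case from where it was at the start of the episode above 0.02 m or angle between any of tiffin, tumbler, jar, saucer, top, case's own z axis and vertical above 0.3 rad).
It also fails if it takes over 64 s, if anything falls off the work surface, if the arm or the gripper's body presses on something with over 40 N, if the wrist force passes 120 N, or if a joint passes its speed limit or range.

## Working session

There is one attempt and no reset: what is moved stays moved. The work goes in short steps, Python scripts to look and compute and a shell command to move; the robot and the scene stay as the last step left them, time stands still between calls to the robot, and variables do not carry over. Pictures are saved under pics/ and viewed, about 8 in all and at most 12, crops included, and the job is handed in when it is done.

```bash
mkdir -p pics; cat > h.py <<'E'
import cv2, numpy as np
from workcell import sensors, eyes, workorder
def shot(n,f=None):
    c=eyes.camera(n)
    if f: cv2.imwrite('pics/'+f,c['color'])
    return c
def world(c,u,v,d=None,z=None):
    K=c['camera_matrix'];T=c['T']
    r=np.array([(u-K[0,2])/K[0,0],(v-K[1,2])/K[1,1],1.0])
    if z is not None:
        w=T[:3,:3]@r; s=(z-T[2,3])/w[2]; return T[:3,3]+s*w
    if d is None: d=c['depth'][int(round(v)),int(round(u))]
    return T[:3,:3]@(r*d)+T[:3,3]
E
python3 - <<'E'
from h import *
for n in('top','side'):
    c=shot(n,n+'1.png'); print(n,c['T'].round(3).tolist(),c['camera_matrix'].tolist())
s=sensors.state();print(s)
E
```

```text
top [[0.013, -0.999, 0.051, 0.469], [-1.0, -0.013, -0.001, 0.029], [0.002, -0.05, -0.999, 1.487], [0.0, 0.0, 0.0, 1.0]] [[608.7947600032205, 0.0, 318.97620283431695], [0.0, 608.7947600032205, 229.82464983704367], [0.0, 0.0, 1.0]]
side [[0.999, -0.02, 0.028, 0.504], [-0.034, -0.772, 0.635, -0.803], [0.009, -0.635, -0.772, 1.065], [0.0, 0.0, 0.0, 1.0]] [[472.72728279183116, 0.0, 319.6017454749361], [0.0, 472.72728279183116, 239.38068549299513], [0.0, 0.0, 1.0]]
{'time_s': 0.1, 'joint_positions': array([ 1.02491328e+00,  2.45756306e-01,  1.55889081e+00, -4.03892551e-06,
        1.33872354e+00, -1.74108767e-01]), 'joint_velocities': array([ 0.00040775, -0.00175508, -0.00367681,  0.00068369, -0.0011684 ,
       -0.00035868]), 'joint_efforts': array([-5.73518832e-05, -4.30667925e+01, -3.27131903e+01, -1.31348215e-04,
        2.78121894e-03,  1.12160478e-06]), 'position': array([0.23585876, 0.60515515, 0.2302835 ]), 'orientation': array([-3.11329662e-04,  1.84817930e-01,  9.82772376e-01, -8.32706354e-04]), 'wrist_force': array([-0.53775657, -0.43004762,  0.42508028]), 'wrist_torque': array([ 0.02952965, -0.05820284, -0.03681859]), 'gripper_width': 0.08543213136190246}
```

View pics/top1.png

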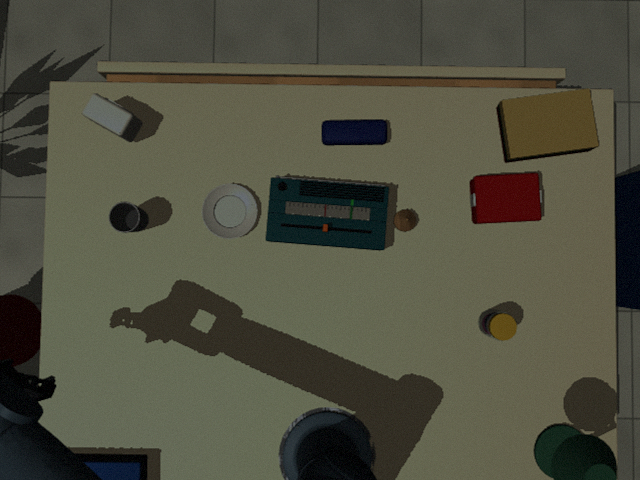

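View pics/side1.png

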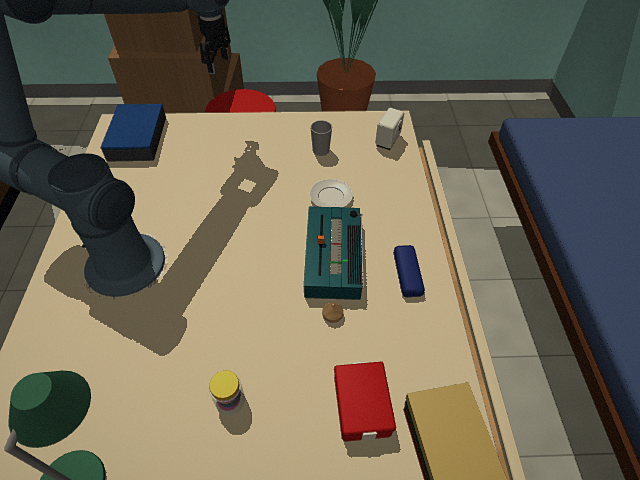

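The top picture shows the radio around (330,213), its tab at (325,228), the needle near (325,211) and the green mark near (351,203). The side view agrees. I'll measure these by colour and take one enlarged crop.

```bash
cat >> h.py <<'E'
def cent(c,mask,roi):
    m=np.zeros_like(mask);x0,y0,x1,y1=roi;m[y0:y1,x0:x1]=mask[y0:y1,x0:x1]
    v,u=np.nonzero(m); return (u.mean(),v.mean(),len(u)) if len(u) else None
def masks(c):
    h=cv2.cvtColor(c['color'],cv2.COLOR_BGR2HSV).astype(int);H,S,V=h[...,0],h[...,1],h[...,2]
    return dict(orange=(H>=4)&(H<=18)&(S>170)&(V>90),red=((H<4)|(H>174))&(S>140)&(V>60),green=(H>45)&(H<75)&(S>120)&(V>60),teal=(H>82)&(H<98)&(S>120)&(V>30))
E
python3 - <<'E'
from h import *
c=shot('top');M=masks(c);roi=(260,170,400,255)
for k in M: print(k,cent(c,M[k],roi))
m=np.zeros((480,640),np.uint8);m[170:255,260:400]=M['teal'][170:255,260:400]
m=cv2.morphologyEx(m,cv2.MORPH_CLOSE,np.ones((15,15)))
n,l,s,_=cv2.connectedComponentsWithStats(m);i=1+s[1:,4].argmax()
v,u=np.nonzero(l==i)
r=cv2.minAreaRect(np.c_[u,v].astype(np.float32));print(r)
B=np.array([world(c,a,b,z=.06)[:2] for a,b in cv2.boxPoints(r)]);print(B.round(4),B.mean(0))
a=c['color'][165:260,255:405];a=cv2.convertScaleAbs(cv2.resize(a,None,fx=5.3,fy=5.3,interpolation=cv2.INTER_CUBIC),alpha=1.8)
cv2.imwrite('pics/crop1.png',a)
E
```

```text
orange (np.float64(324.89473684210526), np.float64(227.6315789473684), 19)
red None
green (np.float64(351.5), np.float64(202.0), 10)
teal (np.float64(318.8336653386454), np.float64(221.51294820717132), 3012)
((327.0379638671875, 213.54483032226562), (117.75849914550781, 62.034976959228516), 4.763641834259033)
[[ 0.5169  0.1519]
 [ 0.6628  0.1424]
 [ 0.6434 -0.1344]
 [ 0.4977 -0.1235]] [0.58020899 0.00910516]
```

View pics/crop1.png

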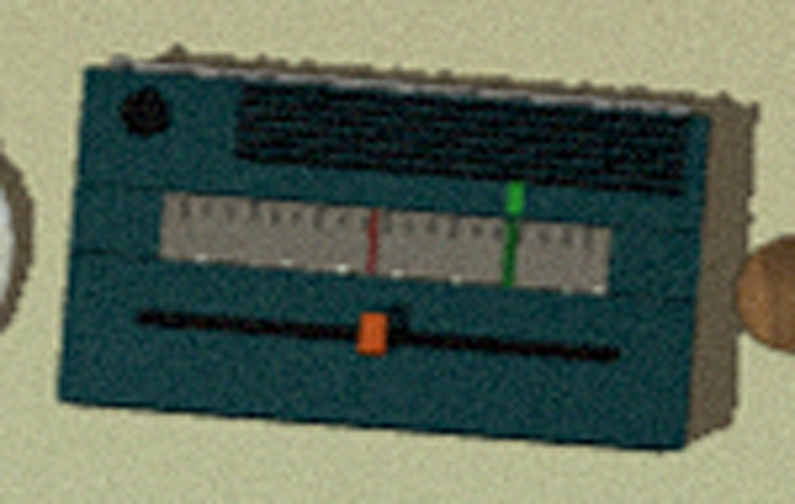

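The crop shows the needle at about (325.4,210.7) in full-frame pixels, the mark at (351.2,212.5) and the tab at (325.4,227.8), with everything clear. Next I'll convert these to the radio frame.

```bash
cat >> h.py <<'E'
ctr=np.array([0.5802,0.0091]);yaw=np.radians(-4.0)
ex=np.array([np.cos(yaw),np.sin(yaw)]);ey=np.array([-np.sin(yaw),np.cos(yaw)])
def rad(p): d=np.asarray(p)[:2]-ctr; return np.array([d@ex,d@ey])*1e3
def meas(c,rows=range(205,217),lim=(288,368)):
    # subpixel needle (red) and mark (green) y in radio frame [mm], on dial window rows
    b=c['color'].astype(float);out={}
    for k,w in(('needle',b[...,2]-(b[...,1]+b[...,0])/2),('mark',b[...,1]-(b[...,2]+b[...,0])/2)):
        ys=[]
        for v in rows:
            s=w[v,lim[0]:lim[1]];s=s-np.median(s);j=s.argmax();
            if s[j]<12: continue
            k0=slice(max(j-2,0),j+3);q=np.clip(s[k0],0,None);u=lim[0]+(np.arange(len(s))[k0]*q).sum()/q.sum()
            ys.append(rad(world(c,u,v,z=.054))[1])
        out[k]=(round(float(np.median(ys)),2),round(float(np.std(ys)),2),len(ys)) if ys else None
    return out
E
python3 - <<'E'
from h import *
c=shot('top');print(meas(c))
u,v,n=cent(c,masks(c)['orange'],(260,170,400,255))
p=world(c,u,v,z=.086);print('tab',p,rad(p),'depth',world(c,u,v))
for q in((325.4,210.7),(351.2,212.5)):print(world(c,*q,z=.054),rad(world(c,*q,z=.054)), world(c,*q))
print('radio top',world(c,300,237))
t=ctr+ex*-.035+ey*rad(p)[1]/1e3;print('tab via frame',t)
print(sensors.state()['position'])
E
```

```text
{'needle': (5.67, 0.35, 11), 'mark': (-55.32, 0.52, 11)}
tab [0.54538304 0.01399106 0.086     ] [-35.07332625   2.45043685] depth [0.5455889  0.01394921 0.08220978]
[0.58716625 0.01295514 0.054     ] [6.6803632  4.33168781] [0.58649891 0.01304858 0.06211327]
[ 0.5837213  -0.04800301  0.054     ] [  7.4960296  -56.71827516] [ 0.58328547 -0.04770799  0.05945816]
radio top [0.52422484 0.07198185 0.05439472]
tab via frame [0.54545619 0.01398594]
[0.23597388 0.60530235 0.23059784]
```

The tab sits at radio x = −35.07 mm, matching the given −35, and the needle is 61 mm to the low side of the mark. I'll move the tool above the tab.

```bash
python3 -m pendant '[{"claw":0.05,"linear":[0.0258,-0.0493,0],"twist":[0,0,1.73]},{"claw":0.05,"linear":[0.0258,-0.0493,0],"twist":[0,0,1.73]},{"claw":0.05,"linear":[0.0258,-0.0493,0],"twist":[0,0,1.73]},{"claw":0.05,"linear":[0.0258,-0.0493,0],"twist":[0,0,1.73]},{"claw":0.05,"linear":[0.0258,-0.0493,0],"twist":[0,0,1.73]},{"claw":0.05,"linear":[0.0258,-0.0493,0],"twist":[0,0,1.73]},{"claw":0.05,"linear":[0.0258,-0.0493,0],"twist":[0,0,1.73]},{"claw":0.05,"linear":[0.0258,-0.0493,0],"twist":[0,0,1.73]},{"claw":0.05,"linear":[0.0258,-0.0493,0],"twist":[0,0,1.73]},{"claw":0.05,"linear":[0.0258,-0.0493,0],"twist":[0,0,1.73]}]'
python3 -m pendant '[{"claw":0.05,"linear":[0.0258,-0.0490,-0.02],"twist":[0,0,0]},{"claw":0.05,"linear":[0.0258,-0.0492,-0.02],"twist":[0,0,0]},{"claw":0.05,"linear":[0,0,0],"twist":[0,0,0]}]'
```

```text
time_s: 1.45
position: [0.4947, 0.1109, 0.2313]
orientation: [0.0, 0.034, 0.999, 0.0]
wrist_force: [0.4, 0.7, -0.1]
gripper_width: 0.0501
time_s: 1.82
position: [0.5457, 0.0116, 0.1893]
orientation: [-0.002, 0.037, 0.999, 0.0]
wrist_force: [-0.5, 0.4, 0.4]
gripper_width: 0.0504
```

```bash
python3 -m pendant '[{"claw":0.05,"linear":[0,0.0024,-0.03],"twist":[0,0,0]},{"claw":0.05,"linear":[0,0,-0.03],"twist":[0,0,0]},{"claw":0.05,"linear":[0,0,-0.03],"twist":[0,0,0]},{"claw":0.05,"linear":[0,0,-0.02],"twist":[0,0,0]},{"claw":0.05,"linear":[0,0,-0.010],"twist":[0,0,0]},{"claw":0.05,"linear":[0,0,0],"twist":[0,0,0]}]'
python3 - <<'E'
from h import *
print(sensors.state()['position'],rad(sensors.state()['position']))
c=shot('side')
a=c['color'][170:320,260:400];cv2.imwrite('pics/s2.png',cv2.resize(a,None,fx=4,fy=4,interpolation=cv2.INTER_CUBIC))
E
```

```text
time_s: 2.58
position: [0.5454, 0.0174, 0.0712]
orientation: [-0.0, 0.035, 0.999, 0.0]
wrist_force: [-0.2, -0.5, -0.2]
gripper_width: 0.05
[0.54542772 0.01736039 0.071202  ] [-35.26378774   5.81468114]
```

View pics/s2.png

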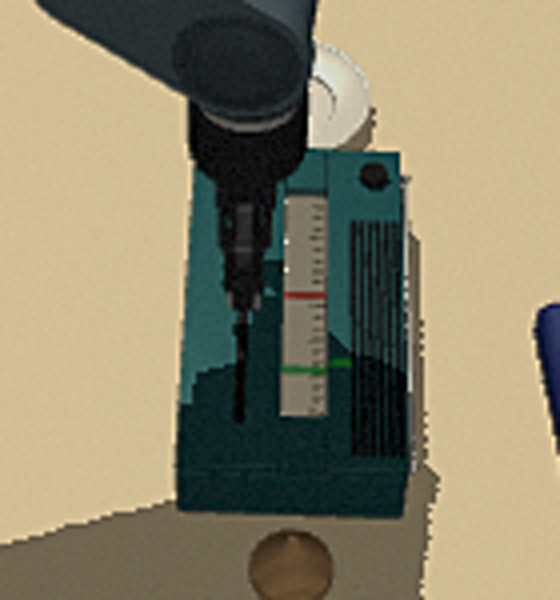

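The side view shows the fingers straddling the slot over the tab. The needle is at full-frame (336,244) and the mark at (336,262), and both stay visible with the gripper in place. I'll shift 3 mm, lower slightly and grip.

```bash
cat >> h.py <<'E'
def side():
    c=eyes.camera('side');b=c['color'].astype(float);out={}
    for k,w in(('needle',b[...,2]-(b[...,1]+b[...,0])/2),('mark',b[...,1]-(b[...,2]+b[...,0])/2)):
        ys=[]
        for u in range(332,341):
            s=w[219:273,u];s=s-np.median(s);j=s.argmax()
            if s[j]<10: continue
            k0=slice(max(j-2,0),j+3);q=np.clip(s[k0],0,None);v=219+(np.arange(len(s))[k0]*q).sum()/q.sum()
            ys.append(rad(world(c,u,v,z=.054))[1])
        out[k]=(round(float(np.median(ys)),2),round(float(np.std(ys)),2),len(ys)) if ys else None
    return out
def st():
    s=sensors.state();return 'tcp',rad(s['position']).round(2),'z',round(float(s['position'][2]),4),'Fy',round(float(s['wrist_force'][:2]@ey),2)
E
python3 -m pendant '[{"claw":0.05,"linear":[0,-0.003,-0.003],"twist":[0,0,0]},{"claw":0.03,"linear":[0,0,0],"twist":[0,0,0]},{"claw":0.008,"linear":[0,0,0],"twist":[0,0,0]},{"claw":0.008,"linear":[0,0,0],"twist":[0,0,0]},{"claw":0.008,"linear":[0,0,0],"twist":[0,0,0]},{"claw":0.008,"linear":[0,0,0],"twist":[0,0,0]}]'
python3 -c "
from h import *
print(st());print(side());print(st(),st())"
```

```text
time_s: 3.38
position: [0.546, 0.0137, 0.0688]
orientation: [0.0, 0.035, 0.999, -0.0]
wrist_force: [-2.3, -0.2, 6.1]
gripper_width: 0.0107
('tcp', array([-34.47,   2.18]), 'z', 0.0688, 'Fy', -0.34)
{'needle': (3.08, 0.28, 9), 'mark': (-60.86, 0.11, 9)}
('tcp', array([-34.48,   2.19]), 'z', 0.0688, 'Fy', -1.91) ('tcp', array([-34.48,   2.19]), 'z', 0.0688, 'Fy', -1.91)
```

```bash
python3 -m pendant '[{"claw":0.008,"linear":[0,0,0.001],"twist":[0,0,0]},{"claw":0.008,"linear":[0.0007,0.010,0],"twist":[0,0,0]},{"claw":0.008,"linear":[0.0007,0.010,0],"twist":[0,0,0]},{"claw":0.008,"linear":[0.0007,0.010,0],"twist":[0,0,0]},{"claw":0.008,"linear":[0.0007,0.010,0],"twist":[0,0,0]},{"claw":0.008,"linear":[0.0004,0.005,0],"twist":[0,0,0]},{"claw":0.008,"linear":[0.0003,0.005,0],"twist":[0,0,0]}]'
python3 -c "
from h import *
print(st());print(side());print(st())"
python3 -m pendant '[{"claw":0.008,"linear":[0,0.001,0],"twist":[0,0,0]},{"claw":0.008,"linear":[0,0.001,0],"twist":[0,0,0]}]'
```

```text
time_s: 4.3
position: [0.5492, 0.0643, 0.0689]
orientation: [-0.0, 0.035, 0.999, -0.0]
wrist_force: [4.8, -2.5, -6.7]
gripper_width: 0.0103
('tcp', array([-34.8 ,  52.86]), 'z', 0.0689, 'Fy', -2.17)
{'needle': (43.98, 0.28, 9), 'mark': (-60.92, 0.19, 9)}
('tcp', array([-34.81,  53.32]), 'z', 0.0689, 'Fy', -0.66)
time_s: 4.6
position: [0.5493, 0.0659, 0.0689]
orientation: [0.0, 0.035, 0.999, -0.0]
wrist_force: [4.8, -3.7, -7.7]
gripper_width: 0.0105
```

```bash
python3 -m pendant '[{"claw":0.008,"linear":[0.0005,0.001,-0.0006],"twist":[0,0,0]},{"claw":0.008,"linear":[0.0001,0.001,0],"twist":[0,0,0]},{"claw":0.008,"linear":[0,0.001,0],"twist":[0,0,0]},{"claw":0.008,"linear":[0,0,0],"twist":[0,0,0]}]'
python3 -c "
from h import *
print(st())"
```

```text
time_s: 5.1
position: [0.5497, 0.069, 0.0689]
orientation: [-0.0, 0.035, 0.999, 0.0]
wrist_force: [-1.0, -2.5, -0.1]
gripper_width: 0.0106
('tcp', array([-34.59,  57.6 ]), 'z', 0.0689, 'Fy', -2.56)
```

```bash
python3 -m pendant '[{"claw":0.008,"linear":[0.0001,0.001,0],"twist":[0,0,0]},{"claw":0.008,"linear":[0,0.001,0],"twist":[0,0,0]},{"claw":0.008,"linear":[0.0001,0.001,0],"twist":[0,0,0]},{"claw":0.008,"linear":[0,0,0],"twist":[0,0,0]}]'
python3 -c "
from h import *
print(st())"
```

```text
time_s: 5.6
position: [0.55, 0.072, 0.0688]
orientation: [-0.0, 0.035, 0.999, 0.0]
wrist_force: [-2.0, -1.8, 2.7]
gripper_width: 0.0102
('tcp', array([-34.54,  60.6 ]), 'z', 0.0688, 'Fy', -1.97)
```

```bash
python3 -m pendant '[{"claw":0.008,"linear":[0,0.001,0],"twist":[0,0,0]},{"claw":0.008,"linear":[0,0.001,0],"twist":[0,0,0]},{"claw":0.008,"linear":[0.0001,0.001,0],"twist":[0,0,0]},{"claw":0.008,"linear":[0,0,0],"twist":[0,0,0]}]'
python3 -c "
from h import *
print(st())"
```

```text
time_s: 6.1
position: [0.5502, 0.0749, 0.0688]
orientation: [-0.0, 0.035, 0.999, 0.0]
wrist_force: [-3.2, -2.0, 4.5]
gripper_width: 0.0105
('tcp', array([-34.57,  63.57]), 'z', 0.0688, 'Fy', -2.18)
```

```bash
python3 -m pendant '[{"claw":0.008,"linear":[0,0.001,0],"twist":[0,0,0]}]'
python3 -c "
from h import *
print(st())"
```

```text
time_s: 6.22
position: [0.5502, 0.0758, 0.0688]
orientation: [0.0, 0.035, 0.999, -0.0]
wrist_force: [-1.9, -2.8, 4.4]
gripper_width: 0.0105
('tcp', array([-34.6 ,  64.44]), 'z', 0.0688, 'Fy', -2.91)
```

```bash
python3 -m pendant '[{"claw":0.008,"linear":[0,0.001,0.0003],"twist":[0,0,0]},{"claw":0.008,"linear":[0,0.001,0],"twist":[0,0,0]},{"claw":0.008,"linear":[0,0.001,0],"twist":[0,0,0]},{"claw":0.008,"linear":[0,0,0],"twist":[0,0,0]}]'
python3 -c "
from h import *
print(st())"
```

```text
time_s: 6.72
position: [0.5503, 0.0784, 0.0688]
orientation: [0.0, 0.035, 0.999, -0.0]
wrist_force: [-0.4, -4.8, 0.2]
gripper_width: 0.0102
('tcp', array([-34.69,  67.02]), 'z', 0.0688, 'Fy', -4.82)
```

```bash
python3 -m pendant '[{"claw":0.008,"linear":[0,0.0005,0],"twist":[0,0,0]}]'
python3 -c "
from h import *
print(st());print(side())"
```

```text
time_s: 6.85
position: [0.5503, 0.0786, 0.0688]
orientation: [0.0, 0.035, 0.999, -0.001]
wrist_force: [-0.3, -7.1, 0.4]
gripper_width: 0.0103
('tcp', array([-34.67,  67.25]), 'z', 0.0688, 'Fy', -7.09)
{'needle': (58.33, 0.23, 9), 'mark': (-60.91, 0.13, 9)}
```

Bumper contact: the force has begun to rise. I'll creep from here.

```bash
python3 -m pendant '[{"claw":0.008,"linear":[0,0.0005,0],"twist":[0,0,0]},{"claw":0.008,"linear":[0,0,0],"twist":[0,0,0]}]'
python3 -c "
from h import *
print(st())"
```

```text
time_s: 7.15
position: [0.5503, 0.0789, 0.0688]
orientation: [0.0, 0.035, 0.999, -0.001]
wrist_force: [-0.4, -7.5, 0.4]
gripper_width: 0.0103
('tcp', array([-34.66,  67.55]), 'z', 0.0688, 'Fy', -7.49)
```

```bash
python3 -m pendant '[{"claw":0.008,"linear":[0,0.0005,0],"twist":[0,0,0]},{"claw":0.008,"linear":[0,0,0],"twist":[0,0,0]}]'
python3 -c "
from h import *
print(st())"
```

```text
time_s: 7.4
position: [0.5504, 0.0791, 0.0688]
orientation: [0.0, 0.035, 0.999, -0.001]
wrist_force: [-1.2, -7.0, 0.7]
gripper_width: 0.0105
('tcp', array([-34.66,  67.8 ]), 'z', 0.0688, 'Fy', -7.06)
```

```bash
python3 -m pendant '[{"claw":0.008,"linear":[0,0.0005,0],"twist":[0,0,0]},{"claw":0.008,"linear":[0,0,0],"twist":[0,0,0]}]'
python3 -c "
from h import *
print(st())"
```

```text
time_s: 7.65
position: [0.5504, 0.0794, 0.0688]
orientation: [0.0, 0.035, 0.999, -0.001]
wrist_force: [-0.8, -8.6, 0.4]
gripper_width: 0.0102
('tcp', array([-34.68,  68.08]), 'z', 0.0688, 'Fy', -8.63)
```

```bash
python3 -m pendant '[{"claw":0.008,"linear":[0,0.0003,0],"twist":[0,0,0]},{"claw":0.008,"linear":[0,0,0],"twist":[0,0,0]}]'
python3 -c "
from h import *
print(st());print(side());print(st())"
```

```text
time_s: 7.9
position: [0.5504, 0.0796, 0.0688]
orientation: [0.0, 0.035, 0.999, -0.001]
wrist_force: [-0.7, -9.4, 1.5]
gripper_width: 0.0102
('tcp', array([-34.68,  68.27]), 'z', 0.0688, 'Fy', -9.43)
{'needle': (58.88, 0.41, 9), 'mark': (-60.92, 0.19, 9)}
('tcp', array([-34.69,  68.27]), 'z', 0.0688, 'Fy', -8.74)
```

```bash
python3 -m pendant '[{"claw":0.008,"linear":[0,0.0005,0],"twist":[0,0,0]},{"claw":0.008,"linear":[0,0,0],"twist":[0,0,0]}]'
python3 -c "
from h import *
print(st())"
```

```text
time_s: 8.2
position: [0.5504, 0.0799, 0.0688]
orientation: [0.0, 0.035, 0.999, -0.002]
wrist_force: [-1.4, -9.7, 0.8]
gripper_width: 0.0101
('tcp', array([-34.66,  68.57]), 'z', 0.0688, 'Fy', -9.81)
```

```bash
python3 -m pendant '[{"claw":0.008,"linear":[0,0.0002,0],"twist":[0,0,0]},{"claw":0.008,"linear":[0,0,0],"twist":[0,0,0]},{"claw":0.008,"linear":[0,0,0],"twist":[0,0,0]}]'; python3 -m pendant '[{"claw":0.008,"linear":[0,0,0],"twist":[0,0,0]},{"claw":0.008,"linear":[0,0,0],"twist":[0,0,0]},{"claw":0.008,"linear":[0,0,0],"twist":[0,0,0]}]'
python3 -c "
from h import *
print(st());print(side());print(st())"
```

```text
time_s: 8.57
position: [0.5504, 0.08, 0.0688]
orientation: [0.0, 0.035, 0.999, -0.002]
wrist_force: [-1.5, -10.5, -0.2]
gripper_width: 0.0103
time_s: 8.95
position: [0.5504, 0.08, 0.0688]
orientation: [0.0, 0.035, 0.999, -0.002]
wrist_force: [-0.8, -10.5, 0.5]
gripper_width: 0.0103
('tcp', array([-34.68,  68.63]), 'z', 0.0688, 'Fy', -10.51)
{'needle': (59.23, 0.31, 9), 'mark': (-60.92, 0.15, 9)}
('tcp', array([-34.71,  68.65]), 'z', 0.0688, 'Fy', -9.62)
```

The lean held at about 10.5 N on the wrist, so roughly 7.5 N on the bumper, for over 0.7 s. Now I'll bring the tab back up, stopping well short of the mark.

```bash
python3 -m pendant '[{"claw":0.008,"linear":[-0.0003,-0.005,0],"twist":[0,0,0]},{"claw":0.008,"linear":[-0.0007,-0.010,0],"twist":[0,0,0]},{"claw":0.008,"linear":[-0.0007,-0.011,0],"twist":[0,0,0]},{"claw":0.008,"linear":[-0.0007,-0.012,0],"twist":[0,0,0]},{"claw":0.008,"linear":[-0.0008,-0.012,0],"twist":[0,0,0]},{"claw":0.008,"linear":[-0.0008,-0.012,0],"twist":[0,0,0]},{"claw":0.008,"linear":[-0.0008,-0.012,0],"twist":[0,0,0]},{"claw":0.008,"linear":[-0.0007,-0.012,0],"twist":[0,0,0]},{"claw":0.008,"linear":[-0.0007,-0.010,0],"twist":[0,0,0]},{"claw":0.008,"linear":[-0.0003,-0.005,0],"twist":[0,0,0]}]'
python3 -m pendant '[{"claw":0.008,"linear":[0,0,0],"twist":[0,0,0]},{"claw":0.008,"linear":[0,0,0],"twist":[0,0,0]}]'
python3 -c "
from h import *
print(st());print(side());print(meas(eyes.camera('top')))"
```

```text
time_s: 10.25
position: [0.5435, -0.0199, 0.0688]
orientation: [-0.0, 0.035, 0.999, 0.0]
wrist_force: [3.0, 2.6, -4.2]
gripper_width: 0.0106
time_s: 10.5
position: [0.5436, -0.0196, 0.0689]
orientation: [-0.0, 0.035, 0.999, -0.001]
wrist_force: [4.2, -1.3, -6.4]
gripper_width: 0.0104
('tcp', array([-34.53, -31.23]), 'z', 0.0689, 'Fy', -1.0)
{'needle': (-25.95, 0.16, 9), 'mark': (-60.9, 0.13, 9)}
{'needle': (78.29, 13.03, 10), 'mark': (79.6, 0.0, 1)}
```

```bash
python3 -m pendant '[{"claw":0.008,"linear":[-0.0001,-0.005,-0.0003],"twist":[0,0,0]},{"claw":0.008,"linear":[-0.0004,-0.006,0],"twist":[0,0,0]},{"claw":0.008,"linear":[-0.0004,-0.006,0],"twist":[0,0,0]},{"claw":0.008,"linear":[-0.0003,-0.005,0],"twist":[0,0,0]},{"claw":0.008,"linear":[0,0,0],"twist":[0,0,0]},{"claw":0.008,"linear":[0,0,0],"twist":[0,0,0]}]'
python3 - <<'E'
from h import *
print(st());print(side());c=eyes.camera('side')
a=c['color'][210:280,310:370];cv2.imwrite('pics/s3.png',cv2.resize(a,None,fx=8,fy=8,interpolation=cv2.INTER_NEAREST))
E
```

```text
time_s: 11.35
position: [0.5423, -0.0418, 0.0688]
orientation: [-0.0, 0.035, 0.999, -0.001]
wrist_force: [-0.9, -0.7, 0.4]
gripper_width: 0.0102
('tcp', array([-34.26, -53.37]), 'z', 0.0688, 'Fy', -0.74)
{'needle': (-47.81, 0.21, 9), 'mark': (-60.8, 0.18, 9)}
```

View pics/s3.png

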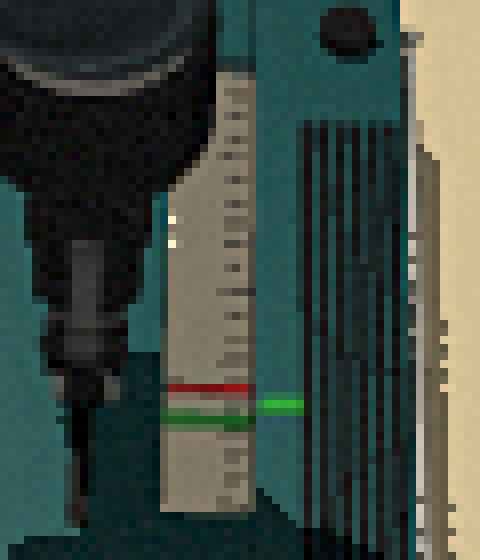

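The picture shows the needle at full-frame v≈258.5 and the band at v≈262.5. The band lies a few mm below the needle plane, so the side view overstates the gap. The top view and TCP give 9 to 10 mm left to go, so I'll advance 8.5 mm slowly.

```bash
python3 -m pendant '[{"claw":0.008,"linear":[-0.0001,-0.002,0],"twist":[0,0,0]},{"claw":0.008,"linear":[-0.0002,-0.002,0],"twist":[0,0,0]},{"claw":0.008,"linear":[-0.0001,-0.002,0],"twist":[0,0,0]},{"claw":0.008,"linear":[-0.0001,-0.0015,0],"twist":[0,0,0]},{"claw":0.008,"linear":[-0.0001,-0.001,0],"twist":[0,0,0]},{"claw":0.008,"linear":[0,0,0],"twist":[0,0,0]},{"claw":0.008,"linear":[0,0,0],"twist":[0,0,0]}]'
python3 -c "
from h import *
print(st());print(side());print(st())"
```

```text
time_s: 12.32
position: [0.5418, -0.0498, 0.0688]
orientation: [-0.0, 0.035, 0.999, -0.0]
wrist_force: [-1.8, 2.0, 6.1]
gripper_width: 0.0107
('tcp', array([-34.17, -61.45]), 'z', 0.0688, 'Fy', 1.91)
{'needle': (-55.33, 0.26, 9), 'mark': (-61.61, 0.22, 9)}
('tcp', array([-34.18, -61.44]), 'z', 0.0688, 'Fy', 2.74)
```

```bash
python3 -m pendant '[{"claw":0.03,"linear":[0,0,0],"twist":[0,0,0]},{"claw":0.03,"linear":[0,0,0],"twist":[0,0,0]},{"claw":0.03,"linear":[0,0,0.03],"twist":[0,0,0]},{"claw":0.03,"linear":[0,0,0.05],"twist":[0,0,0]},{"claw":0.03,"linear":[0,0,0.05],"twist":[0,0,0]},{"claw":0.03,"linear":[-0.02,0.055,0],"twist":[0,0,0]},{"claw":0.03,"linear":[-0.02,0.055,0],"twist":[0,0,0]},{"claw":0.03,"linear":[-0.02,0.055,0],"twist":[0,0,0]},{"claw":0.03,"linear":[-0.02,0.055,0],"twist":[0,0,0]},{"claw":0.03,"linear":[0,0,0],"twist":[0,0,0]}]'
python3 - <<'E'
from h import *
print(side());c=shot('top');print(meas(c))
u,v,n=cent(c,masks(c)['orange'],(260,170,400,255));print('tab',n,rad(world(c,u,v,z=.086)))
a=c['color'][190:245,300:390];cv2.imwrite('pics/t4.png',cv2.convertScaleAbs(cv2.resize(a,None,fx=8,fy=8,interpolation=cv2.INTER_NEAREST),alpha=1.8))
E
```

```text
time_s: 13.62
position: [0.4604, 0.173, 0.1984]
orientation: [0.0, 0.032, 0.999, -0.0]
wrist_force: [0.8, -0.1, 0.2]
gripper_width: 0.0299
{'needle': (-55.3, 0.27, 9), 'mark': (-61.63, 0.2, 9)}
{'needle': (-52.44, 0.26, 10), 'mark': (-56.97, 0.2, 11)}Traceback (most recent call last):
  File "<stdin>", line 3, in <module>
TypeError: cannot unpack non-iterable NoneType object
```

```bash
python3 - <<'E'
from h import *
c=shot('top')
a=c['color'][190:245,300:390];cv2.imwrite('pics/t4.png',cv2.convertScaleAbs(cv2.resize(a,None,fx=8,fy=8,interpolation=cv2.INTER_NEAREST),alpha=1.8))
for v in(206,209,212): print(v,c['color'][v,343:358].tolist())
E
```

```text
206 [[50, 53, 53], [45, 53, 55], [51, 56, 57], [45, 51, 51], [50, 56, 56], [51, 56, 57], [35, 39, 39], [22, 23, 22], [18, 27, 13], [22, 35, 15], [27, 32, 20], [31, 32, 27], [27, 29, 22], [20, 20, 7], [22, 23, 12]]
209 [[58, 64, 66], [47, 54, 54], [44, 51, 51], [57, 65, 65], [55, 64, 65], [42, 49, 48], [23, 23, 44], [16, 21, 45], [20, 40, 25], [18, 37, 19], [46, 52, 51], [56, 67, 67], [58, 63, 66], [49, 53, 53], [41, 48, 48]]
212 [[52, 63, 62], [58, 64, 66], [58, 66, 66], [59, 66, 64], [55, 63, 64], [56, 64, 63], [42, 46, 71], [15, 23, 44], [16, 42, 14], [44, 59, 50], [59, 67, 68], [58, 64, 66], [58, 64, 65], [56, 61, 64], [57, 65, 67]]
```

View pics/t4.png

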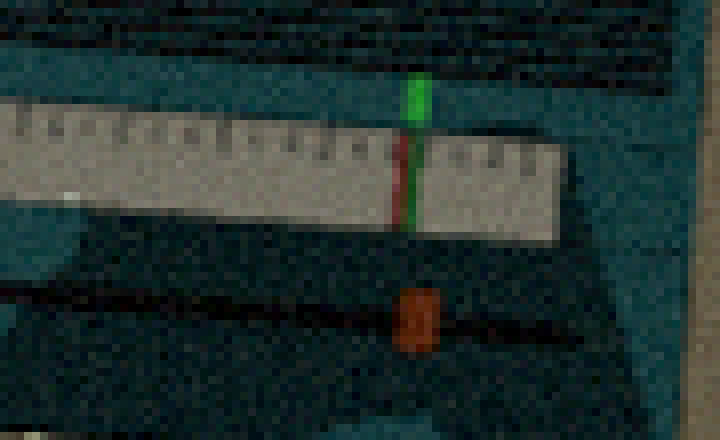

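The view shows the needle (crop (402,180)) just to the low side of the band (crop (416,180)). The tab is at crop (416,320), on the high side. The needle is about 2.8 mm short, so I'll regrasp and finish the move.

```bash
python3 -c "
from h import *
c=eyes.camera('top');print(rad(world(c,351.5,229.5,z=.086)))
b=c['color'].astype(float);D=[]
for v in range(204,216):
    o=0.0
sh=[cv2.warpAffine(c['color'][v:v+1].astype(np.float32),np.float32([[1,0,0.07*(v-210)],[0,1,0]]),(640,1)) for v in range(207,216)]
print(np.mean(sh,0)[0,345:357].round(0).tolist())
"
python3 -m pendant '[{"claw":0.03,"linear":[0.02,-0.055,0],"twist":[0,0,0]},{"claw":0.03,"linear":[0.02,-0.055,0],"twist":[0,0,0]},{"claw":0.03,"linear":[0.02,-0.055,0],"twist":[0,0,0]},{"claw":0.03,"linear":[0.02,-0.055,0],"twist":[0,0,0]},{"claw":0.03,"linear":[0,0,-0.03],"twist":[0,0,0]},{"claw":0.03,"linear":[0,0,0],"twist":[0,0,0]},{"claw":0.03,"linear":[0,0,0],"twist":[0,0,0]}]'
python3 -c "
from h import *
print(st())"
```

```text
[-34.2777329 -59.014697 ]
[[52.0, 60.0, 61.0], [56.0, 64.0, 65.0], [55.0, 64.0, 64.0], [51.0, 58.0, 59.0], [32.0, 35.0, 56.0], [15.0, 23.0, 44.0], [16.0, 39.0, 20.0], [31.0, 47.0, 30.0], [49.0, 56.0, 56.0], [55.0, 62.0, 64.0], [55.0, 62.0, 64.0], [53.0, 60.0, 62.0]]
time_s: 14.7
position: [0.542, -0.0501, 0.1693]
orientation: [0.0, 0.035, 0.999, -0.0]
wrist_force: [0.6, 0.7, -0.0]
gripper_width: 0.0301
('tcp', array([-33.99, -61.76]), 'z', 0.1693, 'Fy', 0.74)
```

Edge estimates put the remaining gap between 2.6 and 3.4 mm, so I'll descend, grip and advance 3.0 mm.

```bash
python3 -m pendant '[{"claw":0.03,"linear":[0,0,-0.04],"twist":[0,0,0]},{"claw":0.03,"linear":[0,0,-0.04],"twist":[0,0,0]},{"claw":0.03,"linear":[0,0,-0.02],"twist":[0,0,0]},{"claw":0.03,"linear":[0,0.0004,0],"twist":[0,0,0]},{"claw":0.008,"linear":[0,0,0],"twist":[0,0,0]},{"claw":0.008,"linear":[0,0,0],"twist":[0,0,0]},{"claw":0.008,"linear":[0,0,0],"twist":[0,0,0]}]'
python3 -c "
from h import *
print(st(),side())"
```

```text
time_s: 15.58
position: [0.5431, -0.0496, 0.0707]
orientation: [0.001, 0.035, 0.999, -0.0]
wrist_force: [-2.4, 2.4, 6.7]
gripper_width: 0.0104
('tcp', array([-32.93, -61.11]), 'z', 0.0707, 'Fy', 2.23) {'needle': (-55.31, 0.27, 9), 'mark': (-61.58, 0.21, 9)}
```

```bash
python3 -m pendant '[{"claw":0.008,"linear":[0,-0.001,0],"twist":[0,0,0]},{"claw":0.008,"linear":[-0.0001,-0.001,0],"twist":[0,0,0]},{"claw":0.008,"linear":[-0.0001,-0.001,0],"twist":[0,0,0]},{"claw":0.008,"linear":[0,0,0],"twist":[0,0,0]},{"claw":0.008,"linear":[0,0,0],"twist":[0,0,0]}]'
python3 -c "
from h import *
print(st(),side())"
```

```text
time_s: 16.25
position: [0.5429, -0.0521, 0.0707]
orientation: [0.001, 0.035, 0.999, 0.0]
wrist_force: [-1.3, 2.0, 6.5]
gripper_width: 0.0106
('tcp', array([-32.91, -63.63]), 'z', 0.0707, 'Fy', 1.88) {'needle': (-57.39, 0.3, 9), 'mark': (-62.5, 0.28, 9)}
```

```bash
python3 -m pendant '[{"claw":0.008,"linear":[0,-0.0008,0],"twist":[0,0,0]},{"claw":0.008,"linear":[0,0,0],"twist":[0,0,0]},{"claw":0.008,"linear":[0,0,0],"twist":[0,0,0]}]'
python3 -c "
from h import *
print(st(),side())"
python3 -m pendant '[{"claw":0.03,"linear":[0,0,0],"twist":[0,0,0]},{"claw":0.03,"linear":[0,0,0],"twist":[0,0,0]},{"claw":0.03,"linear":[0,0,0.03],"twist":[0,0,0]},{"claw":0.03,"linear":[0,0,0.05],"twist":[0,0,0]},{"claw":0.03,"linear":[0,0,0.05],"twist":[0,0,0]},{"claw":0.03,"linear":[-0.02,0.055,0],"twist":[0,0,0]},{"claw":0.03,"linear":[-0.02,0.055,0],"twist":[0,0,0]},{"claw":0.03,"linear":[-0.02,0.055,0],"twist":[0,0,0]},{"claw":0.03,"linear":[-0.02,0.055,0],"twist":[0,0,0]},{"claw":0.03,"linear":[0,0,0],"twist":[0,0,0]}]'
python3 - <<'E'
from h import *
print(side());c=shot('top','top5.png');print(meas(c))
sh=[cv2.warpAffine(c['color'][v:v+1].astype(np.float32),np.float32([[1,0,0.07*(v-210)],[0,1,0]]),(640,1)) for v in range(207,216)]
print(np.mean(sh,0)[0,345:357].round(0).tolist())
a=c['color'][190:245,300:390];cv2.imwrite('pics/t5.png',cv2.convertScaleAbs(cv2.resize(a,None,fx=8,fy=8,interpolation=cv2.INTER_NEAREST),alpha=1.8))
E
```

```text
time_s: 16.68
position: [0.5429, -0.0529, 0.0707]
orientation: [0.001, 0.035, 0.999, 0.0]
wrist_force: [-1.6, 3.1, 7.3]
gripper_width: 0.0103
('tcp', array([-32.9 , -64.41]), 'z', 0.0707, 'Fy', 2.97) {'needle': (-58.04, 0.34, 9), 'mark': (-63.57, 0.33, 9)}
time_s: 17.98
position: [0.46, 0.1697, 0.1984]
orientation: [-0.0, 0.032, 0.999, 0.0]
wrist_force: [-0.5, -1.3, -0.0]
gripper_width: 0.0297
{'needle': (-58.22, 0.36, 9), 'mark': (-63.69, 0.34, 9)}
{'needle': (-55.98, 0.25, 9), 'mark': (-54.16, 2.45, 2)}
[[51.0, 60.0, 61.0], [56.0, 64.0, 66.0], [56.0, 64.0, 65.0], [53.0, 59.0, 60.0], [46.0, 57.0, 51.0], [28.0, 40.0, 42.0], [13.0, 20.0, 38.0], [29.0, 37.0, 41.0], [48.0, 55.0, 55.0], [55.0, 61.0, 64.0], [54.0, 62.0, 63.0], [53.0, 60.0, 62.0]]
```

View pics/t5.png

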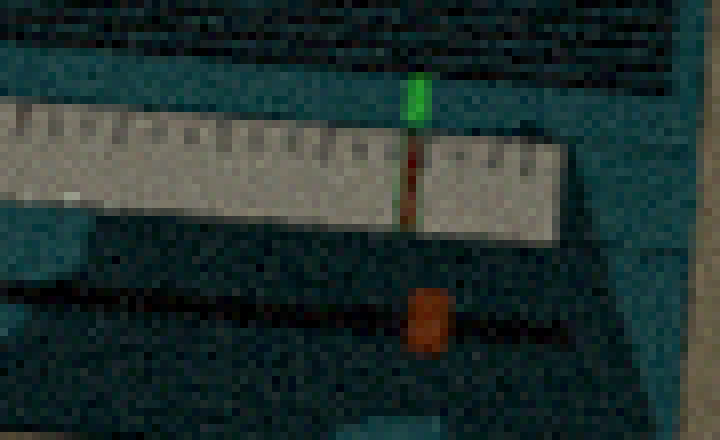

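The view shows the needle on the green band at crop (411,185), with green showing on both sides, and the tab at (428,321), about 6.5 mm to its high side. The gripper is clear, so I'll hand the job in.

```bash
python3 -c "
from h import *
c=eyes.camera('top');print('tab',rad(world(c,353,229.6,z=.086)),sensors.state()['time_s']);print(workorder.finish_job())"
```

```text
tab [-34.22059378 -62.47885859] 18.125
the job is handed in; nothing more can be done
None
```

I handed the job in at 18.1 s of the 64 s allowed, with the needle on the green mark and the robot clear of everything; `finish_job` gives no verdict.

- **Bumper:** I gripped the tab, ran the needle to the low end and crept onto the bumper. The wrist read about 10 N for over 0.7 s. Less the 3 N of friction that is about 7.5 N on the bumper, and if friction took none of it, at most about 10.5 N, still under the 14 N limit.
- **Bringing it up:** I came up only from the low side and stopped short of the mark. I let go, looked from above, gripped the tab again and moved it the last 3 mm.
- **Final check (top camera):** The needle is at y = −56.0 mm in the radio's frame, and the mark measured −55.3 mm at the start, so the needle is about 0.7 mm to its high side. Green shows on both sides of it. The tab is at −62.5 mm, about 6.5 mm to the needle's high side.
- **Bystanders:** I did not measure their positions again at the end. The arm stayed above them or well clear.

**Checks that disagreed:**
- **Side camera:** It put the mark 3 to 5 mm further to the high side than the top camera did. I put that down to the band lying below the needle, plus the needle overlapping it at the end, and went by the top camera.
- **Colour fit:** In the last top picture the fit for the mark failed because the needle covers it. The final needle-to-mark figure therefore uses the mark's starting position, backed by the view of the band's edges.

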